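# Push the plug into the pour seat of an oil tin

## Task

The steel plug of the flat oil tin lies loose on the tin's top. Push it with the fingertips across the top, over the edge of the round seat, until it drops in and lies flat and flush; do not lift it and do not push it off the tin. Leave the small cap, the jar and the bottle where they are.

Things in the scene. Friction and masses are not known exactly. Their poses are not given: they have to be found in the camera images.
- tin: Fixed, full flat gold-coloured tin, 240 (own x) x 170 (own y) x 110 mm high, standing on the work surface at any yaw; steel seams, green and yellow panels on its sides. Origin at the centre of its underside, z up. Its flat top, at 110 mm, has one round seat (see tin_seat).
- tin_seat (a point): Centre of the mouth of the round seat in the tin's top, level with the top (110 mm above the work surface), 55 mm along the tin's own +x from its middle. The seat is a recess 66 mm in diameter and 8 mm deep with a closed floor covered in black rubber and a 1 mm chamfer at its edge.
- plug: Loose plain steel disc, 62 mm in diameter, 8 mm thick, about 80 g, lying flat on the tin's top beside the seat. Origin at the centre of its underside, z up. Seated, its top is level with the tin's top. It slides with ordinary friction; its leading edge tips into the seat first, and it drops flat when pushed on until its trailing edge has crossed the edge of the seat.
- cap: Loose yellow plastic screw cap, 30 mm in diameter, 18 mm high, standing on the tin's top in a corner at the seat end. Origin at the centre of its underside. Leave alone.
- jar: Loose amber glass jar with yellow lid, 72 mm in diameter, 105 mm high, standing on the work surface beside the tin (towards the tin's own +y side). Origin at the centre of its underside. Leave alone.
- flask: Loose small green glass bottle with black cap, 52 mm in diameter, 130 mm high, standing on the work surface beside the tin (towards the tin's own -y side). Origin at the centre of its underside. Leave alone.
Things that resemble listed ones, but are neither listed nor needed, are in the scene too. There is more than one size of the plug; the one meant has the size given above.

How it is judged (in metres and radians):
At the end, for the whole second after the job is handed in: The plug rests right side up in the seat: within 5 mm of its centre, its top within 1.5 mm of the tin's top, tilted less than 0.05 rad; cap within 15 mm, jar and bottle within 20 mm of where they started (horizontal distance between plug and tin_seat below 0.005 m and z of plug in the frame of tin_seat below -0.0065 m and angle between plug's own z axis and vertical below 0.05 rad and linear speed of plug below 0.01 m/s and distance of cap from where it was at the start of the episode below 0.015 m and distance of each of jar, flask from where it was at the start of the episode below 0.02 m); the robot touches nothing.
It fails at once if the plug is lifted more than 6 mm off the tin's top (z of plug in the frame of tin above 0.116 m).
It fails at once if the plug is pushed off the tin (z of plug in the frame of tin below 0.09 m).
It fails at once if the plug is tipped up on edge or turned over (angle between plug's own z axis and vertical above 0.7 rad).
It fails at once if the cap is moved more than 15 mm (distance of cap from where it was at the start of the episode above 0.015 m).
It fails at once if the jar or the bottle is moved more than 20 mm (distance of any of jar, flask from where it was at the start of the episode above 0.02 m).
It also fails if it takes over 35 s, if anything falls off the work surface, if the arm or the gripper's body presses on something with over 40 N, if the wrist force passes 120 N, or if a joint passes its speed limit or range.

## Robot

A 6-joint arm with a two-finger parallel gripper is mounted at the origin on the work surface. World frame = base frame: x ahead of the robot, y to its left, z up, the work surface at z = 0. Lengths are in m, angles in degrees, forces in N, time in s.
With the tool pointing down it reaches from about 0.325 to 0.85 m from the base axis. Payload 15.5 kg.
Tool frame: the origin (TCP) lies midway between the tips of the shut fingers; the grasp point (between the pads) lies 19 mm behind it; y points along the fingers, x is the direction in which the jaws open and shut, and the axes are right-handed (so a half turn about y gives the same grasp; the last joint's range is limited). The gripper opens to 91 mm and grips with 3 to 60 N. Pads are 32 mm wide; open, the fingers measure 118 mm over their backs; the gripper's body (76 mm by 178 mm) begins 60 mm behind the grasp point.
Start: joints at [-73.023, 28.281, 77.091, -0, 74.628, -5.472], TCP at [0.239, -0.578, 0.214] pointing down, gripper open.
Joint ranges: [-166.48, 166.48], [-47.26, 123.95], [12.59, 153.08], [-70.14, 250.14], [6.76, 159.57], [-176.63, 176.63]. Speed limits (degrees/s): [108.29, 108.29, 147.25, 172.46, 172.46, 172.46].

## Interface

Orientations are given as a 3x3 rotation matrix whose columns are the frame's x, y, z axes.
In Python, from bench import ctrl gives the robot as it stands. The module is installed in compiled form; this text tells all that it offers. Calls block until the motion is done:
- ctrl.goto(position, orientation): joint-space move of the TCP to a pose.
- ctrl.move_l(position, vel=0.15, ori=None, contact_N=None): straight line of the TCP; ori=None keeps the orientation; vel is the mean speed in m/s. With contact_N (N) it stops when the force on the tool has changed by that much, and returns True; else False.
- ctrl.movej(angles): joint-space move.
- ctrl.command_gripper(opening): opening from 0.0 (shut) to 1.0 (fully open); the grip force is fixed at half the most; returns when the fingers have stopped.
- ctrl.sleep(seconds).
- ctrl.ik(position, orientation): joint angles nearest the present ones, or None.
- ctrl.read_camera(name): name is "side" or "top" or "wrist"; returns the picture (420x560x3 uint8, blue, green, red); there is no depth.
- ctrl.camera_params(name): a dict with "fx", "fy", "cx", "cy" (pixels), "pose" (4x4, takes a point from camera to world coordinates); the wrist camera has in their place "T_tool_cam" (4x4, takes a point from camera to tool coordinates, whose origin is the TCP and whose axes are the tool frame's). Camera axes: x right, y up, looking along -z (the intrinsics and any distortion apply to the point x, -y, -z); pixel columns grow to the right and rows downward; lengths in m; the calibration is good to about 2 mm. The wrist camera is an equidistant fisheye: a pixel r from the principal point sees the ray r / f radians off the axis. A picture is of the moment at which its call begins: read the wrist's pose just before it. camera_params takes no time and is no camera call.
A pose or a line that the arm cannot do raises ctrl.MotionError and nothing moves.
- ctrl.sign_off(): hands the job in, once; it reports no verdict.
Readings, each from a call of its own:
- ctrl.current_t(): time.
- ctrl.current_q(): joint angles.
- ctrl.current_dq(): joint speeds.
- ctrl.current_effort(): joint torques, N m.
- ctrl.current_tool_pos(): TCP position.
- ctrl.current_eef_rot(): TCP orientation.
- ctrl.current_contact_force(): force on the tool from outside, world axes, zero at the start.
- ctrl.current_wrist_torque(): the same for the moment, N m.
- ctrl.current_grip_width(): opening from 0.0 (shut) to 1.0 (fully open).
Only numpy, scipy, OpenCV 4.12 (cv2) and the standard library are available. Lean on these libraries where they do the work, as an engineer would, in place of code of your own. Each camera call takes 0.05 s, during which the arm holds its last target. There are 200 camera calls.

## Working session

There is one attempt and no reset: what is moved stays moved. The work goes in short steps, each a Python script; the robot and the scene stay as the last script left them, time stands still between calls to the robot, and variables do not carry over. Pictures are saved under pics/ and viewed, about 8 in all and at most 12, crops included, and the job is handed in when it is done.

```bash
mkdir -p pics; python3 - <<'E'
from bench import ctrl
import cv2
for n in("top","side"):
    cv2.imwrite(f"pics/{n}0.png",ctrl.read_camera(n)); p=ctrl.camera_params(n); print(n,{k:(v.tolist() if hasattr(v,'tolist') else v) for k,v in p.items()})
print(ctrl.camera_params("wrist"))
E
```

```text
top {'fx': 384.9379940061438, 'fy': 384.9379940061438, 'cx': 284.59917473579617, 'cy': 213.34462460970863, 'pose': [[-0.17931482612918673, 0.9601901983471256, -0.21419845034072293, 0.394728899175803], [-0.9837850752923496, -0.1758134055791142, 0.03544816004674734, 0.030494134880726952], [-0.0036219831978442983, 0.21708161925133482, 0.9761467368285021, 0.73638422939452], [0.0, 0.0, 0.0, 1.0]]}
side {'fx': 478.2107990789592, 'fy': 478.2107990789592, 'cx': 281.36781630272554, 'cy': 215.02181986268158, 'pose': [[-0.9692879685500134, 0.10832808481645514, -0.2207846463506623, 0.36528663931137473], [-0.24532572597398625, -0.4887297029390943, 0.837232683093775, 0.629095081390677], [-0.01720820151918142, 0.8656837202495282, 0.5002954869828546, 0.4699719891430523], [0.0, 0.0, 0.0, 1.0]]}
{'fx': 325.19226210127806, 'fy': 325.19226210127806, 'cx': 283.78683350870114, 'cy': 207.75269424329363, 'T_tool_cam': array([[ 9.99999756e-01,  5.21694119e-04, -4.64066082e-04,
         1.46111583e-03],
       [-5.84342906e-04,  2.61504139e-01, -9.65202178e-01,
        -1.69980877e-01],
       [-3.82185099e-04,  9.65202214e-01,  2.61504380e-01,
         7.33477720e-02],
       [ 0.00000000e+00,  0.00000000e+00,  0.00000000e+00,
         1.00000000e+00]])}
```

View pics/top0.png

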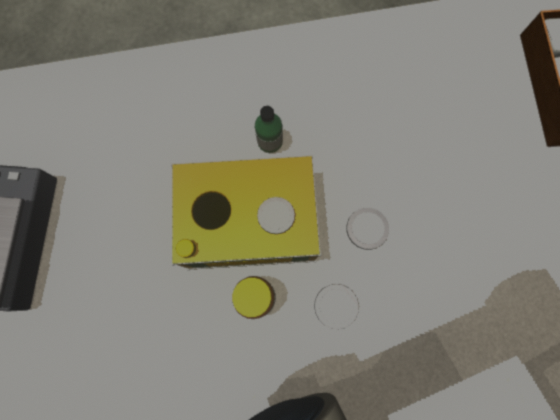

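View pics/side0.png

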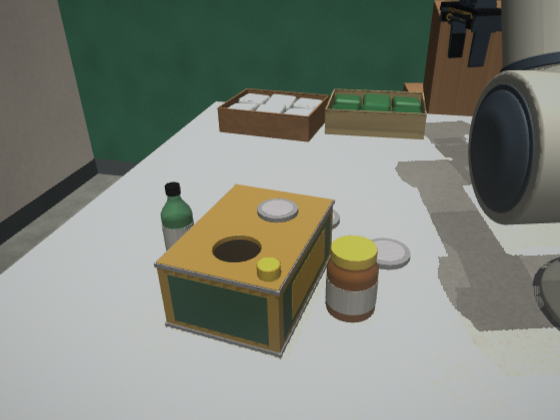

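The top view shows the seat at about (211,210), the plug at (276,215), the cap at (185,247), the jar at (253,297) and the bottle at (268,130). In the side view the seat is at about (237,249) and the plug at (278,210). Two more discs lie on the work surface and are decoys. Next I'll triangulate the seat and plug from both views.

```bash
cat > h.py <<'E'
from bench import ctrl
import cv2, numpy as np
def ray(n,u,v):
    p=ctrl.camera_params(n);T=np.array(p["pose"])
    d=T[:3,:3]@np.array([(u-p["cx"])/p["fx"],-(v-p["cy"])/p["fy"],-1]);return T[:3,3],d/np.linalg.norm(d)
def atz(n,u,v,z):
    o,d=ray(n,u,v);return o+d*(z-o[2])/d[2]
def tri(a,b):
    A=0;B=0
    for r in(a,b):
        o,d=ray(*r);P=np.eye(3)-np.outer(d,d);A=A+P;B=B+P@o
    return np.linalg.solve(A,B)
def blob(im,box,f):
    x0,y0,x1,y1=box;h=cv2.cvtColor(im[y0:y1,x0:x1],cv2.COLOR_BGR2HSV).astype(int)
    m=f(h).astype(np.uint8)*255
    c=max(cv2.findContours(m,cv2.RETR_EXTERNAL,cv2.CHAIN_APPROX_NONE)[0],key=cv2.contourArea)
    e=cv2.fitEllipse(cv2.convexHull(c)); return e[0][0]+x0,e[0][1]+y0,e[1],c.reshape(-1,2)+[x0,y0]
E
python3 - <<'E'
from h import *
t=cv2.imread("pics/top0.png");s=cv2.imread("pics/side0.png")
dark=lambda h:h[...,2]<75
grey=lambda h:h[...,1]<90
R={}
for k,a,b,f in(("seat",(180,182,242,240),(205,228,268,270),dark),("plug",(246,186,306,242),(252,194,304,226),grey)):
    A=blob(t,a,f);B=blob(s,b,f);print(k,A[:3],B[:3]);print(tri(("top",*A[:2]),("side",*B[:2])))
    for z in(.110,.118):print(z,atz("top",*A[:2],z),atz("side",*B[:2],z))
    cv2.drawContours(t,[A[3]],-1,(255,0,255),1);cv2.drawContours(s,[B[3]],-1,(255,0,255),1)
# seam corners seen in top image, approx.
for u,v in((172,164),(313,157),(319,255),(173,264)):print(atz("top",u,v,.11))
c=np.hstack([cv2.resize(t[145:275,160:330],None,fx=2.35,fy=2.35,interpolation=2),cv2.resize(s[180:310,160:330],None,fx=2.35,fy=2.35,interpolation=2)])
cv2.imwrite("pics/c1.png",c)
E
```

```text
seat (210.89705276489258, 210.21792221069336, (36.48442840576172, 38.319129943847656)) (236.14069366455078, 250.39812469482422, (21.30174446105957, 47.34233856201172))
[0.56073943 0.12840872 0.10770477]
0.11 [0.55962861 0.12794533 0.11      ] [0.5600423  0.13147709 0.11      ]
0.118 [0.55752256 0.12670071 0.118     ] [0.55571406 0.14253612 0.118     ]
plug (275.55870628356934, 214.9868507385254, (36.304439544677734, 37.143489837646484)) (277.2062530517578, 209.80753898620605, (24.333885192871094, 41.843963623046875))
[0.531092   0.02317661 0.11615091]
0.11 [0.5321334  0.02306116 0.11      ] [0.5343039  0.01257573 0.11      ]
0.118 [0.53037851 0.02315609 0.118     ] [0.53054767 0.02627722 0.118     ]
[0.65244513 0.18244091 0.11      ]
[ 0.62118517 -0.05820557  0.11      ]
[ 0.45377936 -0.03486589  0.11      ]
[0.48199626 0.20081142 0.11      ]
```

View pics/c1.png

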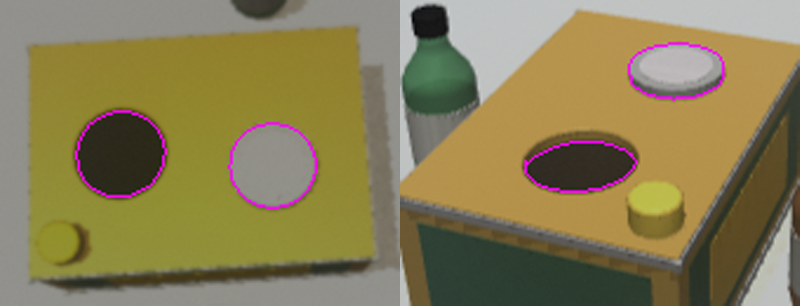

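The crop shows clean fits for the seat (top view (120,154), crop pixels) and the plug ((273,165)). The seat is at about (0.5605, 0.1285) at z 0.11, and the plug at (0.531, 0.023) with its top at about 0.117. I'll part the fingers to a 36 mm gap for a stable two-point push and start behind the plug.

```bash
cat >> h.py <<'E'
seat=np.array([.5605,.1285]);plug=np.array([.531,.0230])
d=(seat-plug)/np.linalg.norm(seat-plug)
def ori(s): 
    z=s*np.array([d[0],d[1],0]);y=np.array([0,0,-1.]);return np.column_stack([np.cross(y,z),y,z])
E
python3 - <<'E'
from h import *
p=plug-.060*d
for s in(1,-1):print(s,ctrl.ik([*p,.2],ori(s)),ctrl.ik([*(seat-.04*d),.112],ori(s)))
s=1 if ctrl.ik([*p,.2],ori(1)) is not None else -1
ctrl.command_gripper(.4)
ctrl.goto([*p,.2],ori(s))
ctrl.move_l([*p,.13],.1)
c=ctrl.move_l([*p,.105],.015,contact_N=4)
print(s,c,ctrl.current_tool_pos(),ctrl.current_grip_width(),ctrl.current_contact_force())
q=ctrl.current_tool_pos();ctrl.move_l([*p,q[2]+.003],.05)
print(ctrl.current_tool_pos(),ctrl.current_t())
a=ctrl.read_camera("wrist");b=ctrl.read_camera("side")
cv2.imwrite("pics/w1.png",a);cv2.imwrite("pics/s1.png",b)
cv2.imwrite("pics/c2.png",np.hstack([cv2.resize(a,(400,300)),cv2.resize(b[150:360,130:410],(400,300))]))
E
```

```text
1 [-1.04975939e+01  2.04520505e+01  9.33709599e+01 -2.54444375e-14
  6.61769896e+01  5.12450637e+00] [ 3.15352047e+00  2.98640969e+01  9.34140754e+01 -2.54444375e-14
  5.67218277e+01  1.87756207e+01]
-1 [-1.04975939e+01  2.04520505e+01  9.33709599e+01 -2.54444375e-14
  6.61769896e+01 -1.74875494e+02] [ 3.15352047e+00  2.98640969e+01  9.34140754e+01 -2.54444375e-14
  5.67218277e+01 -1.61224379e+02]
1 True [ 0.51486938 -0.03478236  0.11026152] 0.40007021967295336 [-1.15879315 -0.03985825  7.93734833]
[ 0.51499261 -0.03481286  0.11338294] 5.525
```

View pics/c2.png

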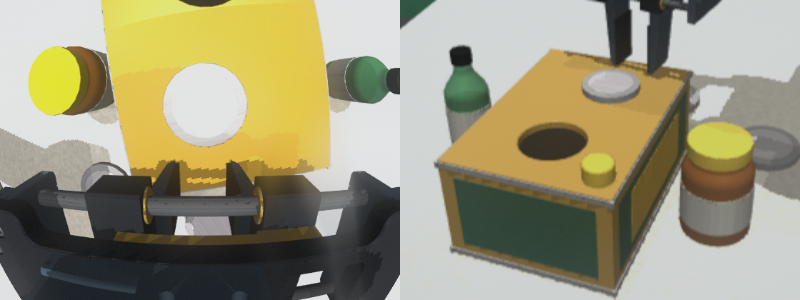

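The wrist view shows the plug at (204,104), centred ahead of the two fingertips. The side view shows the fingers on the tin behind the plug, clear of everything else. The tin's top is confirmed at z = 0.110. I'll push part way and check.

```bash
python3 - <<'E'
from h import *
p=seat-.088*d
ctrl.move_l([*(plug-.060*d),.112],.05)
ctrl.move_l([*p,.112],.04)
q=ctrl.current_tool_pos();R=ctrl.current_eef_rot();print(q,ctrl.current_contact_force(),ctrl.current_t())
ctrl.sleep(.2)
a=ctrl.read_camera("wrist");b=ctrl.read_camera("side");t=ctrl.read_camera("top")
cv2.imwrite("pics/w2.png",a);cv2.imwrite("pics/s2.png",b);cv2.imwrite("pics/t2.png",t)
cv2.imwrite("pics/c3.png",np.hstack([cv2.resize(a,(400,300)),cv2.resize(t[140:290,150:350],(400,300),interpolation=2)]))
E
```

```text
[0.5367634  0.04365311 0.112     ] [-0.58638281 -0.88525464  0.0631528 ] 8.0667
```

View pics/c3.png

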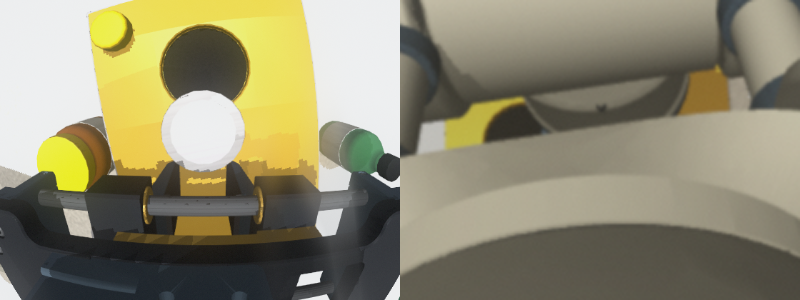

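The wrist view shows the plug at (203,130), against the fingers, with its front edge overlapping the seat at (205,64). I'll measure both in the tool frame from this wrist image.

```bash
cat >> h.py <<'E'
def wray(u,v):
    p=ctrl.camera_params("wrist");T=np.array(p["T_tool_cam"])
    a=np.array([u-p["cx"],v-p["cy"]]);r=np.hypot(*a);th=r/p["fx"]
    c=np.array([*(a/r*np.sin(th)),np.cos(th)])
    R=ctrl.current_eef_rot();R=np.array(R)
    return np.array(ctrl.current_tool_pos())+R@T[:3,3], R@T[:3,:3]@np.array([c[0],-c[1],-c[2]])
def wz(u,v,z):
    o,k=wray(u,v);return (o+k*(z-o[2])/k[2])[:2]
def circ(pts,r=None):
    from scipy.optimize import least_squares
    P=np.array(pts);m=P.mean(0)
    s=least_squares(lambda x:np.hypot(*(P-x[:2]).T)-x[2],[*m,.03],loss="soft_l1",f_scale=.0005);return s.x
E
python3 - <<'E'
from h import *
a=cv2.imread("pics/w2.png");print(a.shape)
n=np.array([d[1],-d[0]])
P=blob(a,(215,120,352,240),lambda h:(h[...,1]<60)&(h[...,2]>140))
x=circ([wz(u,v,.118) for u,v in P[3] if v>140 and v<222]);print("plug",x,"along",(x[:2]-seat)@d,(x[:2]-seat)@n)
S=blob(a,(215,25,358,125),lambda h:h[...,2]<90)
pts=[wz(u,v,.110) for u,v in S[3] if v<115]
y=circ(pts);print("seat",y,"rel",(y[:2]-seat)@d,(y[:2]-seat)@n)
cv2.drawContours(a,[P[3],S[3]],-1,(255,0,255),1);cv2.imwrite("pics/c4.png",cv2.resize(a[20:250,190:370],None,fx=2.5,fy=2.5))
E
```

```text
(420, 560, 3)
plug [0.54822558 0.08190993 0.03008916] along -0.04817436872752224 0.0007253171189631851
seat [0.56206139 0.1262766  0.03028318] rel -0.0017207997028410146 0.002102456854027393
```

View pics/c4.png

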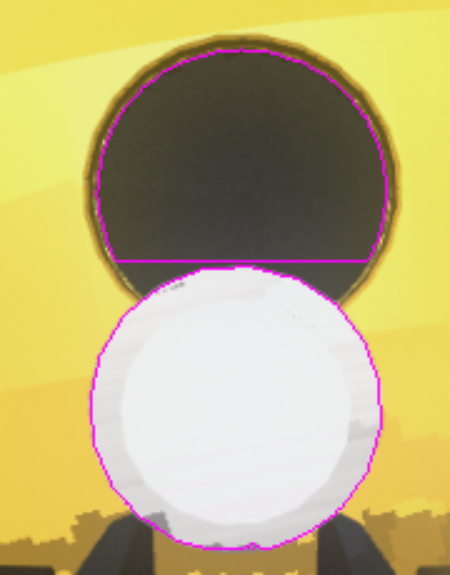

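The crop shows the seat contour tracing the floor edge. The rim itself spans x 84 to 400 with its top at y 35. I'll refit the seat at floor height, and separately from the rim points.

```bash
python3 - <<'E'
from h import *
a=cv2.imread("pics/w2.png");n=np.array([d[1],-d[0]])
S=blob(a,(215,25,358,124),lambda h:h[...,2]<90)
y=circ([wz(u,v,.102) for u,v in S[3] if v<105]);print("floor",y,(y[:2]-seat)@d,(y[:2]-seat)@n)
rim=[(84,187),(400,187),(242,35),(130,76),(352,76),(136,302),(346,304)]
y=circ([wz(190+(u-1)/2.5,20+(v-1)/2.5,.11) for u,v in rim]);print("rim",y,(y[:2]-seat)@d,(y[:2]-seat)@n)
E
```

```text
floor [0.56227244 0.12685283 0.03172078] -0.0011090173502721575 0.0021505284432589943
rim [0.5622765  0.12705319 0.03331066] -0.0009149670456425407 0.002100487446589412
```

In the wrist frame the seat lies 47.3 mm ahead of the plug and 1.4 mm to one side. I'll steer that offset in and push it home.

```bash
cat > push.py <<'E'
from h import *
import sys
n=np.array([d[1],-d[0]]);L=float(sys.argv[1])
p=seat-(.088-L)*d+.0014*n
ctrl.move_l([*p,.112],.03)
print(ctrl.current_tool_pos(),ctrl.current_contact_force(),ctrl.current_t())
ctrl.sleep(.3)
a=ctrl.read_camera("wrist");b=ctrl.read_camera("side")
cv2.imwrite("pics/w%s.png"%sys.argv[1],a)
cv2.imwrite(sys.argv[2],np.hstack([cv2.resize(a[20:250,190:370],(400,511)),cv2.resize(b[200:300,180:300],(400,511))]))
E
python3 push.py .0465 pics/c5.png
```

```text
[0.55064126 0.08804649 0.11198875] [ 0.41518734 -0.09706552  0.78375825] 10.1167
```

View pics/c5.png

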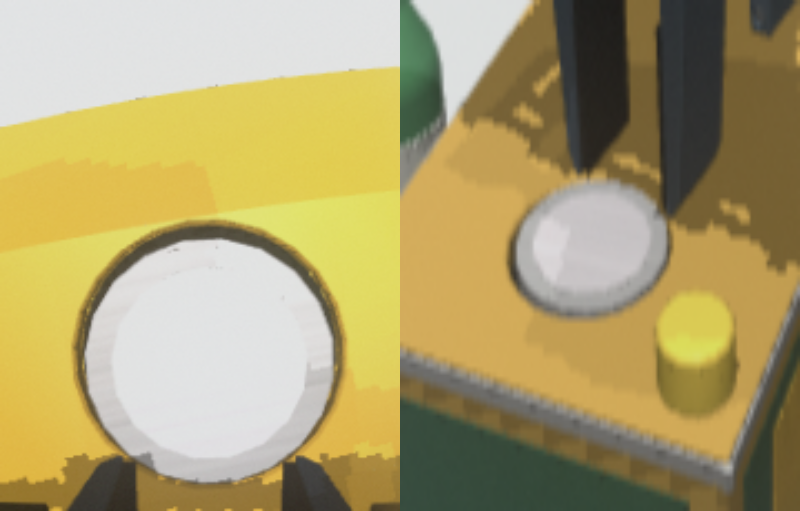

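The plug's front has tipped in, with a dark crescent on the far side at (210,230), but the trailing edge is still on the rim. I'll push 3 mm further.

```bash
python3 push.py .0495 pics/c6.png
```

```text
[0.55155602 0.0912379  0.11199498] [-0.1968913   1.07929422  0.45879061] 10.7667
```

View pics/c6.png

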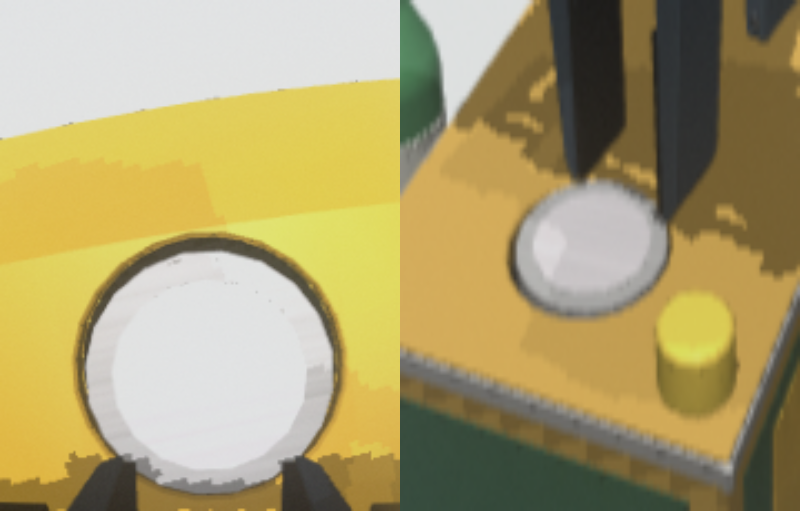

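The fingers advanced but the plug stayed put relative to the seat, so it seems to have dropped already, lying near the trailing side. I'll back off and check it unobstructed.

```bash
python3 - <<'E'
from h import *
p=seat-.085*d
ctrl.move_l([*(seat-.060*d),.112],.05);ctrl.move_l([*(seat-.060*d),.2],.1);ctrl.move_l([*(seat-.20*d),.25],.2)
print(ctrl.current_t(),ctrl.current_contact_force())
a=ctrl.read_camera("wrist");b=ctrl.read_camera("side");t=ctrl.read_camera("top")
for k,v in zip("wst",(a,b,t)):cv2.imwrite(f"pics/f{k}.png",v)
cv2.imwrite("pics/c7.png",np.hstack([cv2.resize(t[170:250,170:250],(400,400),interpolation=2),cv2.resize(b[210:290,200:280],(400,400),interpolation=2)]))
E
```

```text
13.675 [ 0.05240651  0.24639284 -0.60807804]
```

View pics/c7.png

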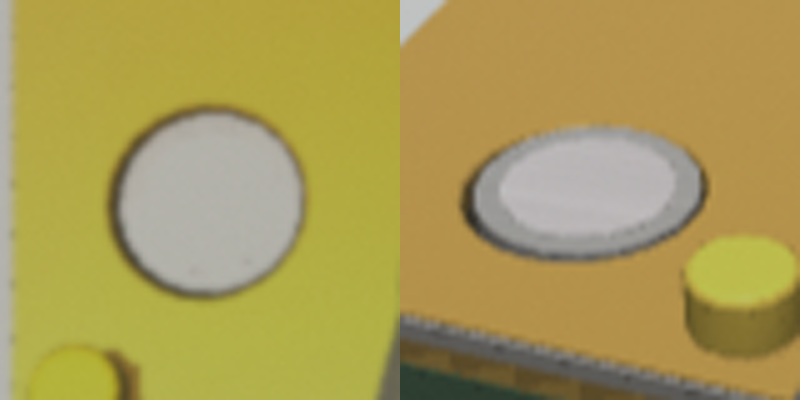

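In the top crop the plug is at (211,202) with a thin dark gap on the left, towards the seat's far side. The side crop shows it looking flush, and the cap is unmoved. To check that the trailing edge isn't hung on the chamfer, I'll touch the trailing half gently with shut fingers. The tin's top gave contact at z = 0.1103.

```bash
python3 - <<'E'
from h import *
n=np.array([d[1],-d[0]])
p=seat-.013*d+.0014*n
ctrl.command_gripper(0)
ctrl.move_l([*p,.2],.2);ctrl.move_l([*p,.125],.1)
c=ctrl.move_l([*p,.106],.012,contact_N=4)
print(c,ctrl.current_tool_pos(),ctrl.current_contact_force(),ctrl.current_wrist_torque())
ctrl.move_l([*p,.2],.1);ctrl.move_l([*(seat-.06*d),.22],.1);ctrl.sleep(.3)
a=ctrl.read_camera("wrist");b=ctrl.read_camera("side");cv2.imwrite("pics/g.png",a)
print(ctrl.current_t(),ctrl.current_tool_pos())
cv2.imwrite("pics/c8.png",np.hstack([cv2.resize(a,(400,300)),cv2.resize(b[195:285,180:300],(400,300),interpolation=2)]))
E
```

```text
True [0.55834193 0.11560071 0.11026983] [-1.27655364 -0.55027948  9.40941094] [-0.02988157  0.19718964 -0.01077529]
19.7667 [0.54432868 0.07092567 0.21984005]
```

View pics/c8.png

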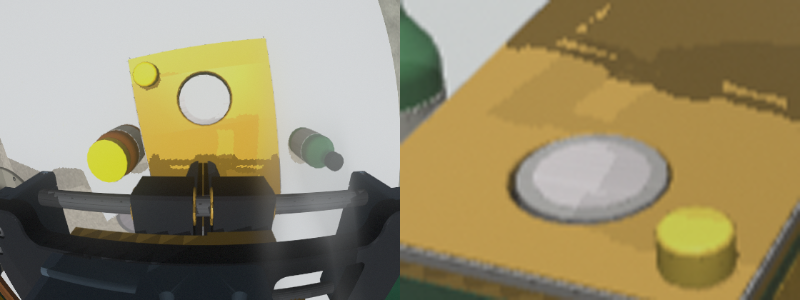

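The touch on the plug's trailing half came at z = 0.1103, the same as the tin's top, so the plug is flat and flush. The picture shows the plug in the seat at (204,98), with the cap, jar and bottle in place and the gripper clear.

```bash
python3 -c "
from bench import ctrl
ctrl.sign_off()"
```

```text
the job is handed in; nothing more can be done
```

The plug is in the seat, flat and flush, and the job is handed in at about 20 s of the 35 s allowed. I pushed it across the tin's top with two parted fingertips, correcting the line by 1.4 mm from a wrist-camera check just before the seat.

- **Height:** A light touch on the plug's trailing half met it at z = 0.1103 m, the same as the tin's top.
- **Centring:** The plug lies about 2 mm off the seat's centre, towards the side it was pushed from. I judged this by eye from the gap (limit 5 mm) and did not refit it after the push.
- **Neighbours:** The cap, jar and bottle look unmoved in the last pictures, judged by eye. The gripper was clear of everything.
- **Disagreement:** The top/side and wrist-camera estimates of the seat differed by about 2 mm, within the stated calibration. I used the wrist camera for the final push.

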